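Pick the bushing bin from the rotary parts organiser

ROBOT

A 6-joint arm with a two-finger parallel gripper is mounted at the origin on the work surface. World frame = base frame: x ahead of the robot, y to its left, z up, the work surface at z = 0. Lengths are in m, angles in rad, forces in N, time in s.
With the tool pointing down it reaches from about 0.3 to 0.775 m from the base axis. Payload 14.6 kg.
Tool frame: the origin (TCP) lies at the centre of the arm's flange, where the gripper is bolted on; the fingertips stand 199 mm ahead of it and the grasp point (between the pads) lies 180 mm ahead of it; z points along the fingers, y is the line along which they close (so a half turn about z gives the same grasp; the last joint's range is limited). The gripper opens to 94 mm and grips with 3 to 60 N. Pads are 16 mm wide; open, the fingers measure 119 mm over their backs; the gripper's body (75 mm by 177 mm) begins 78 mm behind the grasp point.
Start: joints at [-1.271, 0.3, 1.521, -0, 1.321, -0.067], TCP at [0.197, -0.513, 0.405] pointing down, gripper open.
Joint ranges: [-3.03, 3.03], [-0.79, 2.21], [0.23, 2.52], [-1.04, 4.18], [0, 3.07], [-2.55, 2.55]. Speed limits (rad/s): [2.22, 2.22, 2.57, 3.14, 3.14, 3.14].

INTERFACE

Orientations are given as [roll, pitch, yaw] about the fixed x, y, z axes, in that order (R = Rz(yaw) Ry(pitch) Rx(roll)).
In Python, from station import ctrl gives the robot as it stands. The module is installed in compiled form; this text tells all that it offers.
- The arm moves only by the tool servo_tool, never from a script. Its argument "motion" is a list of rows, each a list of 5 numbers: the closure, from 0 (fully open) to 1 (shut), then the shift along the world's x, y, z in cm, then the turn about the world's z in degrees. A call has 1 to 20 rows; each row is the pose to reach, as a shift and turn from the pose commanded when the call began; what a row does not reach only later rows make up. A row lasts 1/8 s, in which the tool goes at most 62.5 mm and 10.7 degrees, less where a joint would pass 70% of its speed; a pose out of reach is approached as far as the arm can. A call with a gripper value outside its range is refused whole. The fingers move at their own pace and stop on an object; "squeeze" is the grip in N (left out, the last holds). Time passes only in rows, so rows that repeat a pose let the fingers close. It gives the time, the measured TCP pose, the force, the opening and the grip force at its end, in the units of the state.
- ctrl.get_obs(): the state, without advancing time (a new reading comes with each control period).
- ctrl.camera(name): name is "side" or "top" or "wrist"; returns a dict with "image" (384x512x3 uint8, red, green, blue), "fx", "fy", "cx", "cy" (pixels), "camera_from_world" (4x4, takes a point from world to camera coordinates); the wrist camera has in their place "hand_eye" (4x4, takes a point from camera to tool coordinates, whose origin is the TCP and whose axes are the flange's). Camera axes: x right, y up, looking along -z (the intrinsics and any distortion apply to the point x, -y, -z); pixel columns grow to the right and rows downward; lengths in m; the calibration is good to about 2 mm. A picture is of the moment at which its call begins: read the wrist's pose just before it. There is no depth.
- ctrl.hand_in(): hands the job in; it is judged then, once.
The state is a dict: "time_s": time; "qpos": joint angles; "joint_vel": joint speeds; "tau": joint torques, N m; "ee_pos": TCP position; "eef_rot": TCP orientation; "force": force on the tool from outside, world axes, zero at the start; "moment": the same for the moment, N m; "grip_width": finger opening in m; "grip_force": force on a finger pad.
Only numpy, scipy, OpenCV 4.12 (cv2) and the standard library are available. Lean on these libraries where they do the work, as an engineer would, in place of code of your own. Each camera call takes 0.05 s, during which the arm holds its last target. There are 200 camera calls.

TASK

Turn the organiser's round lid by its upright grip post until the opening lies over the pocket with the bushing bin (the one with the flat plate tab), lift that bin straight out through the opening, and stand it upright on the floor of the shallow cardboard tray. Do not tip the bin over, leave the stud bin in its pocket, and do not knock over the spray can.

Things in the scene. Friction and masses are not known exactly. Their poses are not given: they have to be found in the camera images.
- organiser: Fixed grey block 250 x 250 x 70 mm on blue legs, its deck leaning 0.45 rad away from the robot. Origin: centre of its underside; z: deck normal, deck at z = 70 mm; x: down the slope, away from the robot; y: left. Pockets 83 x 53 mm, floor at z = 10 mm: at y = +73 and y = -73 mm (long side along x) with the two bins; at x = +73 and -73 (long side along y) with stock not needed.
- lid (a joint): Hinge of the lid about the organiser's z axis, rad, + anticlockwise from above. At 0 the opening is down-slope (+x), at +1.571 over the left (+y) pocket, at -1.571 over the right one; stops at +-2.3; friction (0.12 N m, 1.3 N at the post) holds it anywhere. The lid is a clear round plate, 250 mm across, at z = 73 to 78 mm of the organiser; it covers all but what is under its one opening.
- lid_opening (a point): Centre of the lid's opening at the lid's upper face, 73 mm from the lid's axis. The opening, edged in steel trim, is 92 mm wide along the rim and 64 mm along the radius: when in line, a bin passes with 6 to 7 mm to spare all round. Axes turn with the lid: z the deck normal, x outward along the radius.
- lid_post (a point): The lid's grip post: black, round, 22 mm across, 45 mm tall, standing along the deck normal on the lid's upper face, 98 mm from the lid's axis, across the axis from the opening. This point is on its axis, 23 mm above the lid's upper face, a good height to grip; the post can roll between the pads as the lid turns. Axes as lid_opening.
- bushing_bin: Bin to fetch: loose, white, open, 80 x 50 mm, walls 36 mm high and 3 mm thick, about 160 g, holding steel bushings (tops 17 mm up) and with an upright flat plate tab across its middle. Origin: centre of its underside; x along the 80 mm side, z up. It starts in the left or right (+y or -y) pocket, axes along the organiser's, with 1.5 mm play each side.
- bin_tab (a point): Top centre of the bushing bin's tab, 58 mm above the bin's underside; 10 mm below the lid's upper face while the bin is seated. The tab is 10 mm thick along the bin's x and 34 mm wide along its y (44 mm lower than 32 mm above the underside). Inside the bin 32 mm are free along x on either side of the tab. Axes as the bin.
- stud_bin: The other bin, in the other of the two side pockets: same size, but with studs lying in it and a round 18 mm peg, 58 mm high, for a handle. Origin: centre of its underside. To be left alone.
- tray: Shallow open cardboard tray, fixed, outside 150 (x) x 130 (y) x 35 mm high, walls and floor 4 mm thick. Origin: centre of its underside. It stands left or right of the organiser; a closed taller carton (150 x 130 x 60 mm) stands on the other side.
- spray: Upright spray can, 54 mm diameter, 170 mm tall, loose, beyond the tray's or the carton's place. Origin: centre of its underside.
Mind the look-alikes: they are no part of the job. What is shaped like the spray but blue or orange is not meant.

How it is judged:
On the way, in this order (a step that is already met when the one before it is completed fails the run):
1. the lid's opening lies over the bushing bin (centre within 15 mm of the tab's top) (distance between lid_opening and bin_tab below 0.015 m), for 0.3 s.
2. the bushing bin is lifted straight out, its underside clear of the lid by 10 mm and over the opening (within 20 mm) (z of bushing_bin in the frame of organiser above 0.088 m and x of bushing_bin in the frame of lid_opening between -0.02 and 0.02 m and y of bushing_bin in the frame of lid_opening between -0.02 and 0.02 m), for 0.1 s.
At the end, for the whole second after the job is handed in: The bushing bin stands released and at rest inside the tray, upright (within 7 degrees), its underside on the tray's floor (no more than 12 mm above the table) and its middle within 50 mm of the tray's middle; the stud bin is still seated in its pocket; the spray can is upright (horizontal distance between bushing_bin and tray below 0.05 m and z of bushing_bin in the frame of tray below 0.012 m and angle between bushing_bin's own z axis and vertical below 0.12 rad and linear speed of bushing_bin below 0.02 m/s and z of stud_bin in the frame of organiser below 0.02 m and distance between stud_bin and organiser below 0.085 m and angle between spray's own z axis and vertical below 0.3 rad); the robot touches nothing.
It fails at once if the bushing bin tipped more than 60 degrees (angle between bushing_bin's own z axis and vertical above 1.05 rad).
It fails at once if the stud bin moved more than 20 mm (distance of stud_bin from where it was at the start of the episode above 0.02 m).
It fails at once if the spray can knocked over (tipped more than 17 degrees) (angle between spray's own z axis and vertical above 0.3 rad).
It also fails if it takes over 58 s, if anything falls off the work surface, if the arm or the gripper's body presses on something with over 40 N, if the wrist force passes 120 N, or if a joint passes its speed limit or range.

## Working session

There is one attempt and no reset: what is moved stays moved. The work goes in short steps, Python scripts to look and compute and a tool call to move; the robot and the scene stay as the last step left them, time stands still between calls to the robot, and variables do not carry over. Pictures are saved under pics/ and viewed, at most 10 in all, crops included, and the job is handed in when it is done.

Besides the shell and the picture viewer there is one more tool, called after "Request:" as a command line: name --pt "numbers of a row" for each row, then --argument value for the rest. servo_tool: Moves the arm, as the interface text tells. Its arguments: {"type":"object","properties":{"motion":{"type":"array","items":{"type":"array","items":{"type":"number"}}},"squeeze":{"type":"number"}},"required":["motion"]}

```bash
mkdir -p pics; python3 - <<'E'
from station import ctrl
import cv2,numpy as np,pickle
o=ctrl.get_obs();print(o)
d={n:ctrl.camera(n) for n in("side","top")}
pickle.dump(d,open('c0.pkl','wb'))
for n,c in d.items():
    cv2.imwrite(f'pics/{n}0.png',cv2.resize(c['image'][...,::-1],(800,600),interpolation=cv2.INTER_CUBIC))
    print({k:v for k,v in c.items() if k!='image'})
E
```

```text
{'time_s': 0.0, 'qpos': array([-1.27062383e+00,  3.00500349e-01,  1.52161207e+00, -6.12776228e-06,
        1.32071509e+00, -6.65986693e-02]), 'joint_vel': array([-0.00029708,  0.00048791, -0.00134153, -0.00018902, -0.00027424,
        0.00038123]), 'tau': array([ 1.34010730e-03, -5.31801724e+01, -3.52733302e+01,  7.09013594e-02,
        2.43357383e-02, -5.32563092e-05]), 'ee_pos': array([ 0.19721885, -0.51338664,  0.40405703]), 'eef_rot': array([-3.14036014e+00, -7.62570962e-05,  3.66772643e-01]), 'force': array([-1.00137516, -1.46916118, -0.05639124]), 'moment': array([-0.01019225,  0.00278989,  0.00796067]), 'grip_force': 0.0, 'grip_width': 0.09435929225110305}
{'fx': 487.83273668195835, 'fy': 487.83273668195835, 'cx': 249.81699383604746, 'cy': 195.83790180737984, 'camera_from_world': array([[-7.00893357e-01, -7.13265974e-01,  3.91314738e-04,
         4.62706813e-01],
       [ 4.46413156e-01, -4.38241464e-01,  7.80166465e-01,
        -3.30678861e-01],
       [-5.56294703e-01,  5.46988180e-01,  6.25571846e-01,
        -1.25476996e+00],
       [ 0.00000000e+00,  0.00000000e+00,  0.00000000e+00,
         1.00000000e+00]])}
{'fx': 365.2581843226752, 'fy': 365.2581843226752, 'cx': 257.30445975083654, 'cy': 189.90137775669137, 'camera_from_world': array([[-0.12840939, -0.99171883,  0.00218973,  0.13074977],
       [ 0.96964764, -0.1250877 ,  0.21008696, -0.59564847],
       [-0.20807328,  0.0291004 ,  0.97768025, -1.12837466],
       [ 0.        ,  0.        ,  0.        ,  1.        ]])}
```

View pics/top0.png

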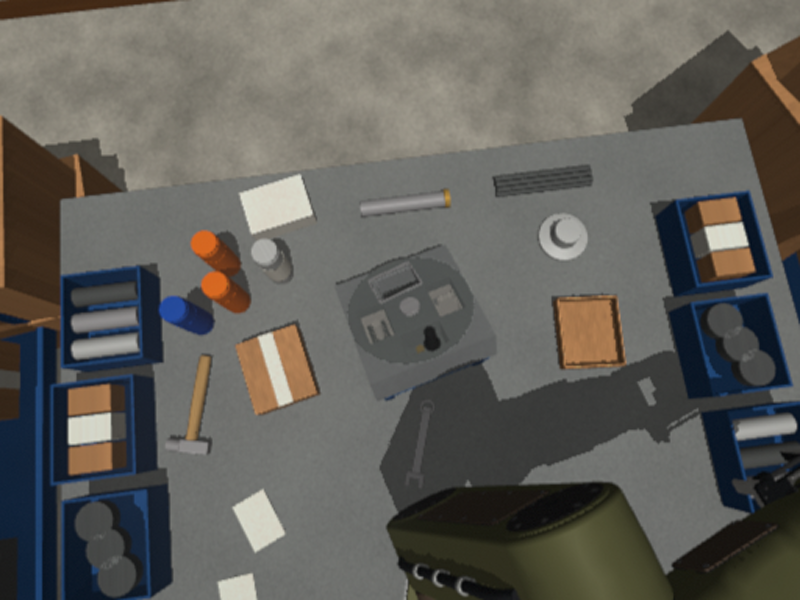

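View pics/side0.png

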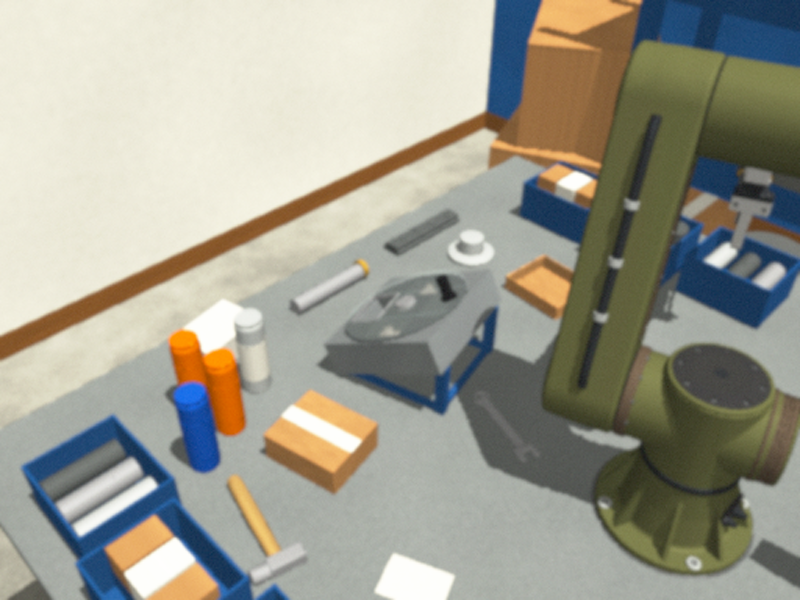

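```bash
python3 - <<'E'
import cv2,numpy as np,pickle
d=pickle.load(open('c0.pkl','rb'))
a=d['top']['image'][150:260,205:325,::-1]; b=d['side']['image'][160:270,200:320,::-1]
f=lambda x:cv2.resize(x,None,fx=6.6,fy=5.4,interpolation=cv2.INTER_CUBIC)
cv2.imwrite('pics/zt.png',f(a));cv2.imwrite('pics/zs.png',f(b))
E
```

```text
(no output)
```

View pics/zt.png

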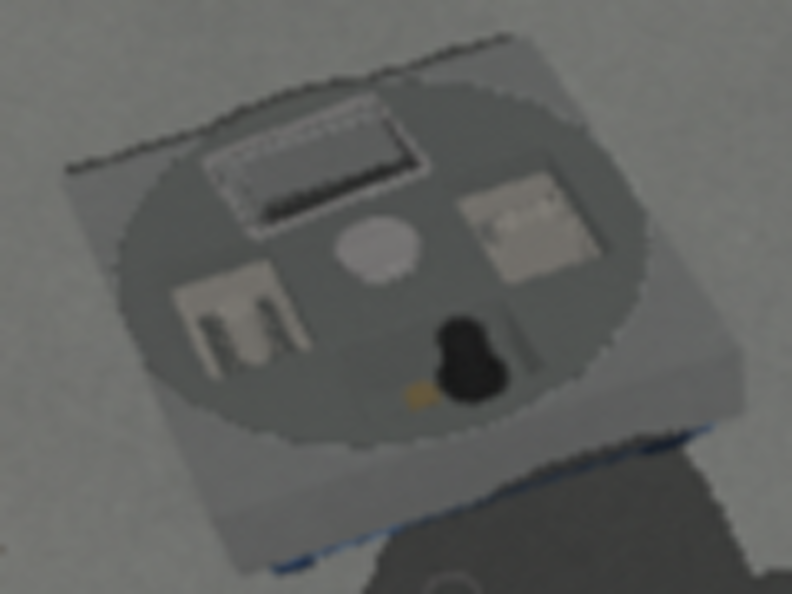

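View pics/zs.png

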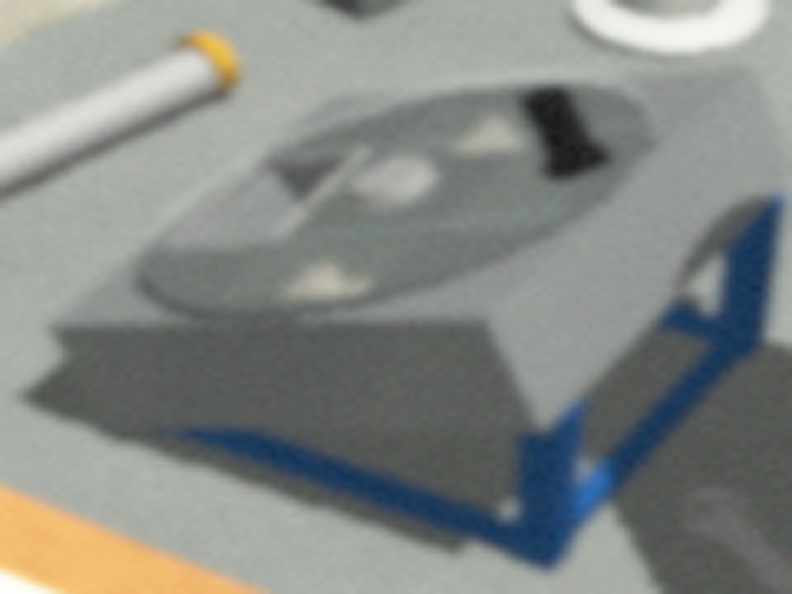

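```bash
cat > h.py <<'E'
import numpy as np
from scipy.spatial.transform import Rotation as R
from scipy.optimize import least_squares
def proj(c,P):
    P=np.atleast_2d(P);M=c['camera_from_world'];q=P@M[:3,:3].T+M[:3,3]
    return np.c_[c['cx']+c['fx']*q[:,0]/-q[:,2],c['cy']+c['fy']*-q[:,1]/-q[:,2]]
def onplane(c,uv,z):
    M=c['camera_from_world'];Ri=M[:3,:3].T;o=-Ri@M[:3,3]
    r=Ri@np.array([(uv[0]-c['cx'])/c['fx'],-(uv[1]-c['cy'])/c['fy'],-1]);return o+r*(z-o[2])/r[2]
def Ro(yaw): return R.from_euler('z',yaw).as_matrix()@R.from_euler('y',.45).as_matrix()
def org(p,P): return np.atleast_2d(P)@Ro(p[3]).T+p[:3]
E
python3 - <<'E'
from h import *;import pickle
d=pickle.load(open('c0.pkl','rb'));T,S=d['top'],d['side']
h=.125
zt=lambda X,Y:(205+(X+.5)/6.6-.5,150+(Y+.5)/5.4-.5); zs=lambda X,Y:(200+(X+.5)/6.6-.5,160+(Y+.5)/5.4-.5)
F=[(T,(h,h,.07),zt(65,170)),(T,(h,-h,.07),zt(515,35)),(T,(-h,-h,.07),zt(742,352)),(T,(-h,h,.07),zt(215,515)),(T,(-h,h,0),zt(242,572)),(T,(-h,-h,0),zt(742,412)),
(S,(h,h,.07),zs(55,328)),(S,(-h,h,.07),zs(487,320)),(S,(-h,-h,.07),zs(755,68)),(S,(-h,h,0),zs(545,425)),(S,(-h,-h,0),zs(783,195))]
res=lambda p:np.concatenate([(proj(c,org(p,P))[0]-uv) for c,P,uv in F])
s=least_squares(res,[.55,0,.1,.0],loss='soft_l1');p=s.x
print(p,np.round(res(p).reshape(-1,2),1).tolist());np.save('p.npy',p)
un=lambda uv:((uv[0]+.5-205)*6.6-.5,(uv[1]+.5-150)*5.4-.5)
for n,P in dict(hub=(0,0,.078),opening=(.073,0,.078),postbase=(-.098,0,.078),posttop=(-.098,0,.123),tabR=(0,-.073,.068),tabL=(0,.073,.068)).items():
    print(n,np.round(un(proj(T,org(p,P))[0])),np.round(org(p,P)[0],3))
for uv in [(555,297),(618,294),(624,366),(559,367)]:
    print('tray',np.round(onplane(T,((uv[0]+.5)/1.5625-.5,(uv[1]+.5)/1.5625-.5),.035),3))
E
```

```text
[0.54174664 0.03440163 0.05550971 0.24132456] [[-0.2, 1.2], [2.4, -0.2], [-0.1, -1.2], [-0.6, -0.1], [-0.0, 0.2], [0.5, -0.1], [-0.8, -0.2], [-0.2, 0.2], [-0.1, 0.4], [-0.0, 1.9], [2.9, -3.5]]
hub [380. 248.] [0.575 0.043 0.126]
opening [330. 157.] [0.639 0.058 0.094]
postbase [455. 382.] [0.489 0.021 0.168]
posttop [442. 337.] [0.508 0.026 0.209]
tabR [527. 213.] [ 0.588 -0.029  0.117]
tabL [238. 303.] [0.553 0.112 0.117]
tray [ 0.572 -0.271  0.035]
tray [ 0.561 -0.407  0.035]
tray [ 0.408 -0.387  0.035]
tray [ 0.424 -0.252  0.035]
```

Request:
servo_tool --pt "0.5 0 0 9.6 0" --pt "0.5 5 10 9.6 0" --pt "0.5 10 20 9.6 0" --pt "0.5 15 30 9.6 -4" --pt "0.5 18 36 9.6 -7" --pt "0.5 21 43 9.6 -7" --pt "0.5 23 49 9.6 -7" --pt "0.5 25.3 54.3 9.6 -7" --pt "0.5 25.3 54.3 9.6 -7" --pt "0.5 25.3 54.3 9.6 -7" --pt "0.5 25.3 54.3 9.6 -7" --pt "0.5 25.3 54.3 9.6 -7"

```text
time_s: 1.6
ee_pos: [0.4508, 0.0315, 0.5001]
eef_rot: [-3.141, 0.001, 0.248]
force: [0.5, 0.1, -1.1]
grip_width: 0.0469
grip_force: 0.0
```

```bash
python3 - <<'E'
from station import ctrl
import cv2,pickle
o=ctrl.get_obs();c=ctrl.camera('wrist');pickle.dump((o,c),open('w1.pkl','wb'))
print(o['ee_pos'],o['eef_rot'],o['qpos'],o['grip_width'],{k:v for k,v in c.items() if k!='image'})
cv2.imwrite('pics/w1.png',cv2.resize(c['image'][...,::-1],(800,600),interpolation=cv2.INTER_CUBIC))
E
```

```text
[0.45076314 0.03149796 0.50006084] [-3.14112902e+00  1.18157733e-03  2.48102713e-01] [-1.13463785e-02  1.69983851e-02  1.62773044e+00  1.45366017e-04
  1.49812480e+00  1.31133686e+00] 0.04692477328909654 {'fx': 346.23145792436566, 'fy': 346.23145792436566, 'cx': 259.0201039094666, 'cy': 192.762256511676, 'hand_eye': array([[ 3.83474964e-05,  9.65767703e-01,  2.59408445e-01,
         7.47288034e-02],
       [ 9.99999219e-01, -3.61046774e-04,  1.19633671e-03,
        -7.96831031e-05],
       [ 1.24904194e-03,  2.59408197e-01, -9.65766963e-01,
         1.92432816e-02],
       [ 0.00000000e+00,  0.00000000e+00,  0.00000000e+00,
         1.00000000e+00]])}
```

View pics/w1.png

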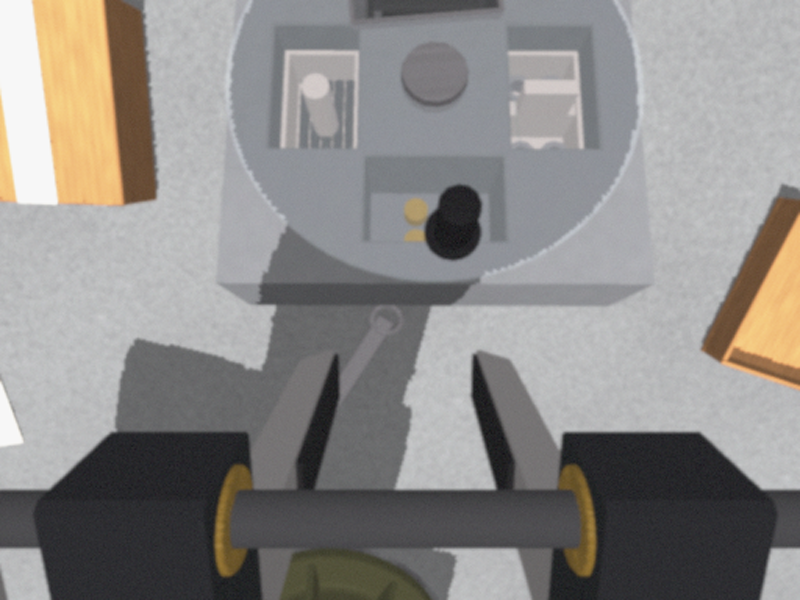

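```bash
cat >> h.py <<'E'
def wcam(o,c):
    T=np.eye(4);T[:3,:3]=R.from_euler('xyz',o['eef_rot']).as_matrix();T[:3,3]=o['ee_pos']
    c=dict(c);c['camera_from_world']=np.linalg.inv(T@c['hand_eye']);return c
s8=lambda X,Y:((X+.5)/1.5625-.5,(Y+.5)/1.5625-.5)
E
python3 - <<'E'
from h import *;import pickle
d=pickle.load(open('c0.pkl','rb'));T,S=d['top'],d['side'];W=wcam(*pickle.load(open('w1.pkl','rb')))
h=.125
zt=lambda X,Y:(205+(X+.5)/6.6-.5,150+(Y+.5)/5.4-.5); zs=lambda X,Y:(200+(X+.5)/6.6-.5,160+(Y+.5)/5.4-.5)
F=[(T,(h,h,.07),zt(65,170)),(T,(-h,-h,.07),zt(742,352)),(T,(-h,h,.07),zt(215,515)),(T,(-h,h,0),zt(242,572)),(T,(-h,-h,0),zt(742,412)),
(S,(h,h,.07),zs(55,328)),(S,(-h,h,.07),zs(487,320)),(S,(-h,-h,.07),zs(755,68)),
(W,(-h,h,.07),s8(217,283)),(W,(-h,-h,.07),s8(653,283)),(W,(-h,h,0),s8(256,304)),(W,(-h,-h,0),s8(609,304)),(W,(.0415,-.0995,.07),s8(591,26)),(W,(-.0415,-.0995,.07),s8(600,150)),(W,(.0415,.0995,.07),s8(274,26)),(W,(-.0415,.0995,.07),s8(267,150))]
L=[(W,-.098,.123,s8(460,205)),(W,-.098,.078,s8(453,233)),(T,.073,.078,zt(317,166))]
def res(p):
    a=[(proj(c,org(p,P))[0]-uv) for c,P,uv in F]
    a+=[proj(c,org(p,(r*np.cos(p[4]),r*np.sin(p[4]),z)))[0]-uv for c,r,z,uv in L]
    return np.concatenate(a)
s=least_squares(res,[.54,.03,.055,.24,.1],loss='soft_l1');p=s.x
print(p,np.round(res(p).reshape(-1,2),1).tolist());np.save('p.npy',p)
print('peg/tab/hub',proj(W,org(p,[(0,.073,.068),(0,-.073,.068),(0,0,.082)]))*1.5625)
o=pickle.load(open('w1.pkl','rb'))[0]
g=lambda t,z=.101:org(p,(-.098*np.cos(t),-.098*np.sin(t),z))[0]
for t in np.linspace(p[4],-np.pi/2,11): print(round(t,3),np.round((g(t)+[0,0,.18])*100,1),np.round((g(t)-g(p[4]))*100,1))
print('tab tcp',org(p,(0,-.073,.068))+[0,0,.18], 'normal',Ro(p[3])[:,2],'xorg',Ro(p[3])[:,0])
E
```

```text
[0.53823263 0.03611363 0.0604229  0.24803765 0.09619023] [[-1.0, 2.3], [-0.2, -0.5], [-0.9, 1.3], [-0.2, 1.6], [0.5, 0.6], [-0.5, -0.3], [0.7, -0.2], [0.4, -0.4], [0.8, 0.1], [0.2, 0.2], [-2.4, 0.6], [-0.4, 0.7], [-0.2, -0.1], [-0.4, -1.2], [1.0, -0.0], [1.6, -1.2], [0.2, -0.3], [-0.3, 0.1], [-0.7, 0.0]]
peg/tab/hub [[315.736801    87.17544584]
 [550.81727685  87.15203394]
 [434.4176739   73.67103723]]
0.096 [49.8  1.6 37.4] [0. 0. 0.]
-0.071 [49.4  3.2 37.4] [-0.4  1.6  0. ]
-0.237 [49.2  4.8 37.3] [-0.6  3.2 -0.1]
-0.404 [49.3  6.4 37.1] [-0.5  4.8 -0.3]
-0.571 [49.6  8.  36.7] [-0.2  6.4 -0.7]
-0.737 [50.1  9.5 36.3] [ 0.3  7.9 -1.1]
-0.904 [50.9 10.8 35.8] [ 1.1  9.2 -1.6]
-1.071 [51.9 12.  35.2] [ 2.1 10.4 -2.2]
-1.237 [53.  13.  34.5] [ 3.2 11.3 -2.8]
-1.404 [54.3 13.7 33.8] [ 4.5 12.1 -3.5]
-1.571 [55.7 14.2 33.1] [ 5.9 12.6 -4.2]
tab tcp [[ 0.58482675 -0.0273909   0.30165331]] normal [0.42165387 0.10678497 0.9004471 ] xorg [ 0.87288986  0.22106169 -0.43496553]
```

Request:
servo_tool --pt "0.5 5 -1.5 0 0" --pt "0.5 5 -1.5 -4 0" --pt "0.5 5 -1.5 -8 0" --pt "0.5 5 -1.5 -11 0" --pt "0.5 5 -1.5 -12 0" --pt "0.5 5 -1.5 -12 0" --pt "0.9 5 -1.5 -12 0" --pt "0.9 5 -1.5 -12 0" --pt "0.9 5 -1.5 -12 0" --pt "0.9 5 -1.5 -12 0" --squeeze 15

```text
time_s: 2.9
ee_pos: [0.5003, 0.0146, 0.3812]
eef_rot: [3.141, -0.001, 0.245]
force: [-1.7, 0.5, 5.2]
grip_width: 0.0217
grip_force: 15.0
```

Request:
servo_tool --pt "0.9 -0.4 1.6 0 0" --pt "0.9 -0.4 1.6 0 0" --pt "0.9 -0.6 3.2 -0.1 0" --pt "0.9 -0.5 4.8 -0.3 0" --pt "0.9 -0.2 6.4 -0.7 0" --pt "0.9 0.3 7.9 -1.1 0" --pt "0.9 1.1 9.2 -1.6 0" --pt "0.9 2.1 10.4 -2.2 0" --pt "0.9 3.2 11.3 -2.8 0" --pt "0.9 4.5 12.1 -3.5 0" --pt "0.9 5.2 12.4 -3.9 0" --pt "0.9 5.9 12.6 -4.2 0" --pt "0.9 5.9 12.6 -4.2 0" --pt "0.9 5.9 12.6 -4.2 0" --pt "0.9 5.9 12.6 -4.2 0" --pt "0.9 5.9 12.6 -4.2 0"

```text
time_s: 4.9
ee_pos: [0.5594, 0.1416, 0.3378]
eef_rot: [-3.139, 0.001, 0.245]
force: [-0.8, 7.8, -0.7]
grip_width: 0.0221
grip_force: 15.0
```

```bash
python3 - <<'E'
from station import ctrl
import cv2,pickle
o=ctrl.get_obs();c=ctrl.camera('wrist');t=ctrl.camera('top');pickle.dump((o,c,t),open('w2.pkl','wb'))
a=cv2.resize(t['image'][150:260,205:325,::-1],(480,440),interpolation=cv2.INTER_CUBIC)
b=cv2.resize(c['image'][...,::-1],(320,240)); b=cv2.copyMakeBorder(b,0,200,0,0,cv2.BORDER_CONSTANT)
cv2.imwrite('pics/w2.png',cv2.hconcat([a,b]))
E
```

```text
(no output)
```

View pics/w2.png

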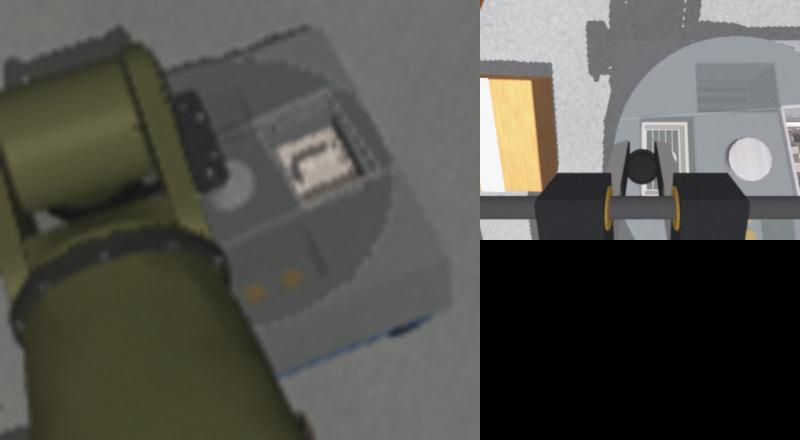

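Request:
servo_tool --pt "0.5 0 0 0 0" --pt "0.5 0 0 0 0" --pt "0.5 0 0 0 0" --pt "0.5 0 0 4 0" --pt "0.5 0 0 8 0" --pt "0.5 0 0 12 0" --pt "0.5 -5 -6 13 0" --pt "0.5 -9 -12 13 0" --pt "0.5 -11 -18 13 0" --pt "0.5 -11 -18 13 0" --pt "0.5 -11 -18 13 0" --pt "0.5 -11 -18 13 0"

```text
time_s: 6.5
ee_pos: [0.4495, -0.0389, 0.4686]
eef_rot: [-3.141, -0.0, 0.245]
force: [-0.4, 0.1, -0.0]
grip_width: 0.0473
grip_force: 0.0
```

```bash
python3 - <<'E'
from station import ctrl
import cv2,pickle
from h import *
o=ctrl.get_obs();c=ctrl.camera('wrist');pickle.dump((o,c),open('w3.pkl','wb'))
W=wcam(o,c);p=np.load('p.npy')
print(o['ee_pos'],o['eef_rot'])
q=lambda P:np.round(proj(W,org(p,P)),1).tolist()
x,y=.046,.032
print('open corners',q([(a*x,-.073+b*y,.078) for a in(1,-1) for b in(1,-1)]),'tab',q([(0,-.056,.068),(0,-.09,.068),(0,-.073,.068)]))
u,v=proj(W,org(p,(0,-.073,.078)))[0];u0,v0=max(0,int(u)-100),max(0,int(v)-75);print(u0,v0)
cv2.imwrite('pics/w3.png',cv2.resize(c['image'][v0:v0+150,u0:u0+200,::-1],(800,600),interpolation=cv2.INTER_CUBIC))
E
```

```text
[ 0.44954031 -0.03888185  0.46863208] [-3.14141365e+00 -1.01207703e-04  2.44774211e-01]
open corners [[247.5, -25.7], [321.4, -26.0], [247.1, 71.7], [325.5, 71.5]] tab [[265.0, 29.3], [304.1, 29.1], [284.5, 29.2]]
185 0
```

View pics/w3.png

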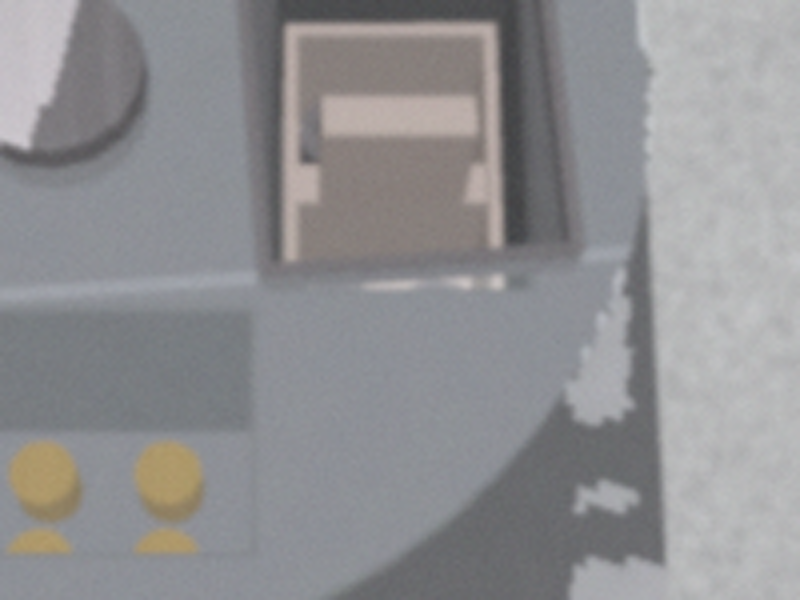

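Request:
servo_tool --pt "0.5 5 9 0 0" --pt "0.5 9 14 0 0" --pt "0.5 10.2 17.9 0 0" --pt "0.5 10.2 17.9 0 0" --pt "0.5 10.2 17.9 -5 0" --pt "0.5 10.2 17.9 -10 0" --pt "0.5 10.2 17.9 -12.8 0" --pt "0.5 10.2 17.9 -12.8 0" --pt "0.9 10.2 17.9 -12.8 0" --pt "0.9 10.2 17.9 -12.8 0" --pt "0.9 10.2 17.9 -12.8 0" --pt "0.9 10.2 17.9 -12.8 0" --pt "0.9 10.6 18.0 -13.0 0" --pt "0.9 11.0 18.1 -13.2 0" --pt "0.9 11.0 18.1 -13.2 0" --pt "0.9 11.0 18.1 -13.2 0" --pt "0.9 11.0 18.1 -13.2 0" --squeeze 30

```text
time_s: 8.68
ee_pos: [0.5594, 0.1421, 0.3374]
eef_rot: [-3.141, -0.002, 0.245]
force: [1.2, 6.6, 4.5]
grip_width: 0.0214
grip_force: 30.0
```

Request:
servo_tool --pt "0.5 0 0 0 0" --pt "0.5 0 0 0 0" --pt "0.5 0 0 0 0" --pt "0.5 0 0 4 0" --pt "0.5 0 0 8 0" --pt "0.5 0 0 12 0" --pt "0.5 -5 -6 14 0" --pt "0.5 -9 -12 14 0" --pt "0.5 -9 -18 14 0" --pt "0.5 -9 -18 14 0" --pt "0.5 -9 -18 14 0" --pt "0.5 -9 -18 14 0"

```text
time_s: 10.18
ee_pos: [0.4694, -0.0378, 0.4766]
eef_rot: [-3.141, 0.0, 0.245]
force: [0.1, 1.0, -0.4]
grip_width: 0.0471
grip_force: 0.0
```

```bash
python3 - <<'E'
from station import ctrl
import cv2,pickle
from h import *
o=ctrl.get_obs();c=ctrl.camera('wrist');pickle.dump((o,c),open('w4.pkl','wb'))
W=wcam(o,c);p=np.load('p.npy')
print(o['ee_pos'],o['eef_rot'])
x,y=.046,.032
u,v=proj(W,org(p,(0,-.073,.078)))[0];u0,v0=max(0,int(u)-80),max(0,int(v)-60);print(u0,v0)
q=lambda P:np.round((proj(W,org(p,P))-[u0,v0])*5,0).tolist()
print('open corners',q([(a*x,-.073+b*y,.078) for a in(1,-1) for b in(1,-1)]),'tab',q([(0,-.056,.068),(0,-.09,.068),(0,-.073,.068)]))
cv2.imwrite('pics/w4.png',cv2.resize(c['image'][v0:v0+120,u0:u0+160,::-1],(800,600),interpolation=cv2.INTER_CUBIC))
E
```

```text
[ 0.46941928 -0.0378064   0.47656462] [-3.14142338e+00  1.08833231e-04  2.44891697e-01]
199 0
open corners [[224.0, 9.0], [579.0, 7.0], [221.0, 483.0], [596.0, 482.0]] tab [[308.0, 272.0], [496.0, 271.0], [402.0, 271.0]]
```

View pics/w4.png

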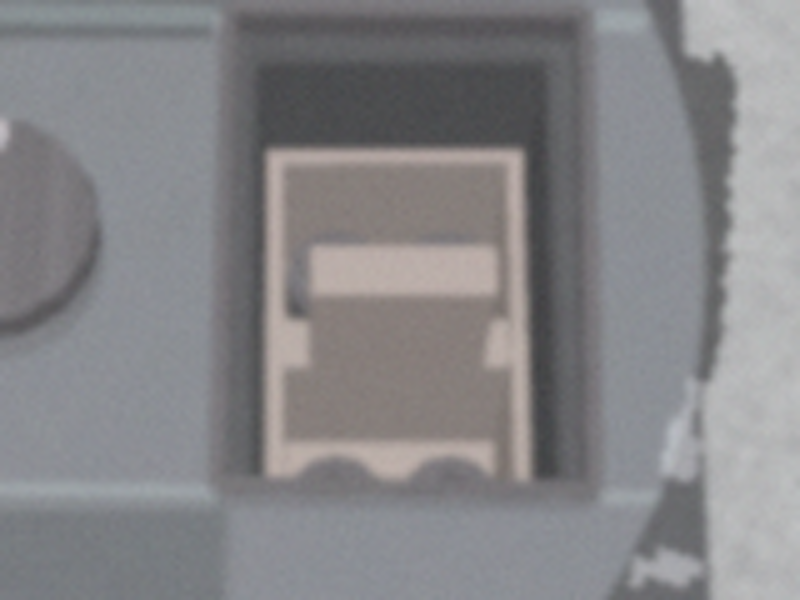

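Request:
servo_tool --pt "0.68 3 0 0 10" --pt "0.68 6 0 0 20" --pt "0.68 9 0 0 30" --pt "0.68 11.3 1 0 40" --pt "0.68 11.3 1 0 50" --pt "0.68 11.3 1 -3 60" --pt "0.68 11.3 1 -6 70" --pt "0.68 11.3 1 -8 80" --pt "0.68 11.3 1 -10 90.2" --pt "0.68 11.3 1 -10 90.2" --pt "0.68 11.3 1 -10 90.2" --pt "0.68 11.3 1 -12 90.2" --pt "0.68 11.3 1 -14 90.2" --pt "0.68 11.3 1 -15.5 90.2" --pt "0.68 11.3 1 -16.9 90.2" --pt "0.68 11.3 1 -16.9 90.2" --pt "0.68 11.3 1 -16.9 90.2" --squeeze 10

```text
time_s: 12.35
ee_pos: [0.5824, -0.0284, 0.3083]
eef_rot: [3.141, 0.0, 1.819]
force: [-0.6, 0.0, 0.9]
grip_width: 0.0298
grip_force: 0.0
```

Request:
servo_tool --pt "0.95 0 0 0 0" --pt "0.95 0 0 0 0" --pt "0.95 0 0 0 0" --pt "0.95 0 0 0 0" --pt "0.95 0 0 0 0"

```text
time_s: 12.98
ee_pos: [0.5823, -0.0284, 0.308]
eef_rot: [3.141, 0.0, 1.819]
force: [0.6, 0.5, 4.3]
grip_width: 0.0161
grip_force: 10.2
```

Request:
servo_tool --pt "0.95 0.2 0.05 0.45 0" --pt "0.95 0.4 0.1 0.9 0" --pt "0.95 0.6 0.15 1.3 0" --pt "0.95 0.8 0.2 1.8 0" --pt "0.95 1.05 0.25 2.25 0" --pt "0.95 1.25 0.3 2.7 0" --pt "0.95 1.25 0.3 2.7 0"

```text
time_s: 13.85
ee_pos: [0.5949, -0.0254, 0.3353]
eef_rot: [3.141, 0.0, 1.819]
force: [-4.2, -0.6, 4.8]
grip_width: 0.0157
grip_force: 9.8
```

Request:
servo_tool --pt "0.95 0.2 0.05 0.45 0" --pt "0.95 0.35 0.1 0.9 0" --pt "0.95 0.5 0.15 1.3 0" --pt "0.95 0.7 0.2 1.8 0" --pt "0.95 0.9 0.25 2.25 0" --pt "0.95 1.1 0.3 2.7 0" --pt "0.95 1.1 0.3 2.7 0"

```text
time_s: 14.72
ee_pos: [0.6059, -0.0224, 0.3621]
eef_rot: [3.141, 0.0, 1.819]
force: [-1.8, 0.1, -0.0]
grip_width: 0.0127
grip_force: 9.2
```

```bash
python3 - <<'E'
from station import ctrl
import cv2,pickle
s=ctrl.camera('side');t=ctrl.camera('top');pickle.dump((s,t),open('w5.pkl','wb'))
a=cv2.resize(s['image'][150:260,200:320,::-1],(800,600),interpolation=cv2.INTER_CUBIC)
cv2.imwrite('pics/w5.png',a)
E
```

```text
(no output)
```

View pics/w5.png

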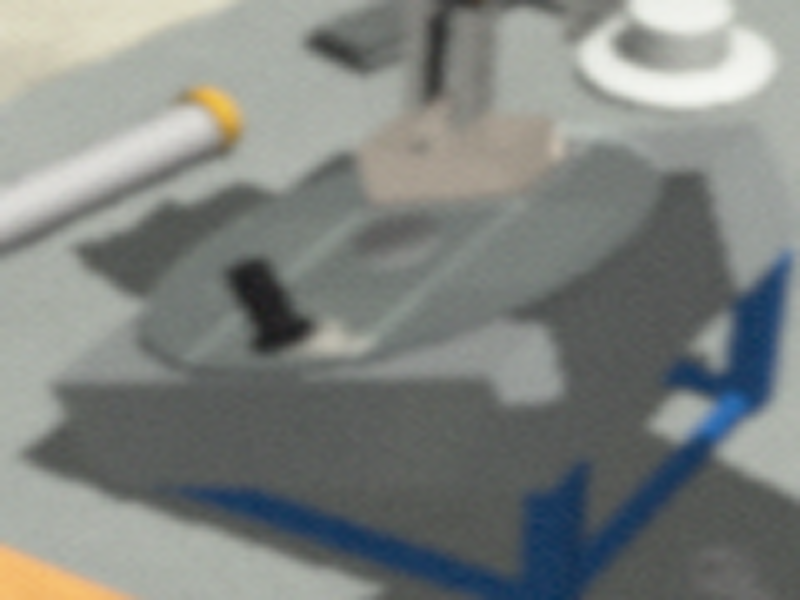

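```bash
python3 - <<'E'
from h import *
p=np.load('p.npy')
for P in [(0,-.073,.096),(0,-.073,.11)]: print(org(p,P)+[0,0,.244])
E
```

```text
[[ 0.59663306 -0.02440092  0.39086583]]
[[ 0.60253622 -0.02290593  0.40347209]]
```

Request:
servo_tool --pt "0.95 -0.1 0 0.7 0" --pt "0.95 -0.2 0 1.4 0" --pt "0.95 -0.3 0 2.1 0" --pt "0.95 -0.3 0 2.8 0" --pt "0.95 -0.3 0 3.4 0" --pt "0.95 -0.3 0 4.1 0" --pt "0.95 -0.3 0 4.1 0" --pt "0.95 -0.3 0 4.1 0" --pt "0.95 -0.3 0 4.1 0"

```text
time_s: 15.95
ee_pos: [0.6027, -0.0224, 0.4023]
eef_rot: [-3.141, -0.0, 1.819]
force: [-0.2, 0.3, -2.9]
grip_width: 0.0098
grip_force: 10.0
```

```bash
python3 - <<'E'
from station import ctrl
import cv2,pickle
o=ctrl.get_obs();w=ctrl.camera('wrist');s=ctrl.camera('side');t=ctrl.camera('top');pickle.dump((o,w,s,t),open('w6.pkl','wb'))
f=lambda x,W,H:cv2.resize(x[...,::-1],(W,H),interpolation=cv2.INTER_CUBIC)
a=f(s['image'][110:220,220:340],400,366);b=f(t['image'][170:250,330:420],400,366)
c=f(w['image'][200:384,130:386],320,230)
im=cv2.vconcat([cv2.hconcat([a,b]),cv2.copyMakeBorder(c,0,0,0,480,cv2.BORDER_CONSTANT)])
cv2.imwrite('pics/w6.png',im)
E
```

```text
(no output)
```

View pics/w6.png

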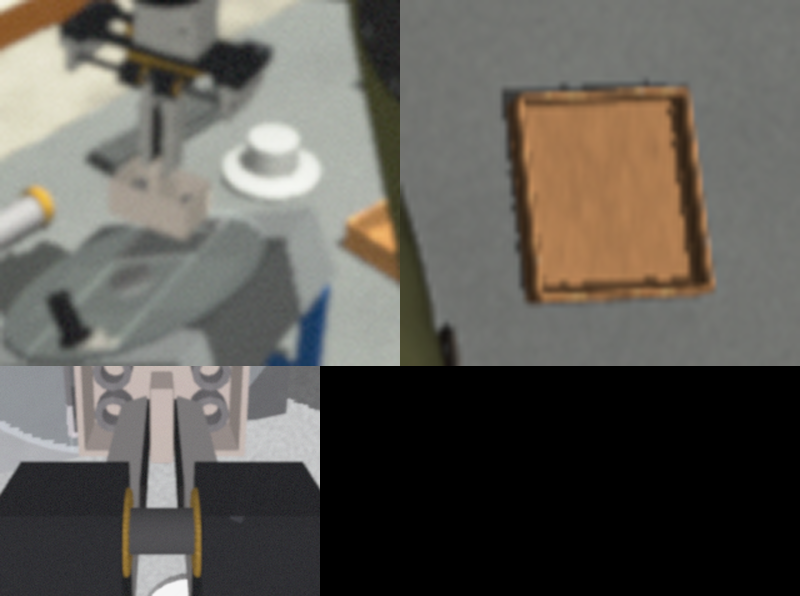

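```bash
python3 - <<'E'
from h import *;import pickle
o,w,s,t=pickle.load(open('w6.pkl','rb'))
c=np.array([onplane(t,(330+(x+.5)/4.444-.5,170+(y+.5)/4.575-.5),.035) for x,y in[(112,92),(285,88),(312,290),(130,300)]])
print(np.round(c,3),c.mean(0),o['qpos'])
# bin underside height: near-bottom corner candidates
W=s;xy=o['ee_pos'][:2];a=o['eef_rot'][2]-np.pi/2
for z in (.235,.244,.253):
    P=[np.r_[xy+R.from_euler('z',a).as_matrix()[:2,:2]@[sx*.04,sy*.025],o['ee_pos'][2]-z] for sx in(1,-1) for sy in(1,-1)]
    print(z,np.round((proj(W,P)-[220,110])*3.33))
E
```

```text
[[ 0.572 -0.271  0.035]
 [ 0.559 -0.401  0.035]
 [ 0.411 -0.39   0.035]
 [ 0.422 -0.256  0.035]] [ 0.49103243 -0.32943866  0.035     ] [-9.78944320e-02  4.20985242e-01  1.36287658e+00 -1.55181910e-05
  1.35825080e+00 -3.46009114e-01]
0.235 [[109. 201.]
 [137. 174.]
 [185. 228.]
 [211. 200.]]
0.244 [[109. 209.]
 [136. 182.]
 [185. 236.]
 [211. 208.]]
0.253 [[109. 217.]
 [136. 190.]
 [185. 244.]
 [211. 216.]]
```

Request:
servo_tool --pt "0.95 0 0 2 0" --pt "0.95 0 0 5 0" --pt "0.95 0 -3 6 0" --pt "0.95 -1 -7 6 -3" --pt "0.95 -3 -11 6 -6" --pt "0.95 -5 -15 6 -10" --pt "0.95 -7 -20 6 -14" --pt "0.95 -9 -25 6 -18" --pt "0.95 -10.5 -29 6 -21" --pt "0.95 -11.2 -30.7 4 -21" --pt "0.95 -11.2 -30.7 0 -21" --pt "0.95 -11.2 -30.7 -4 -21" --pt "0.95 -11.2 -30.7 -8 -21" --pt "0.95 -11.2 -30.7 -11 -21" --pt "0.95 -11.2 -30.7 -13 -21" --pt "0.95 -11.2 -30.7 -14 -21" --pt "0.95 -11.2 -30.7 -14.6 -21" --pt "0.95 -11.2 -30.7 -14.9 -21" --pt "0.95 -11.2 -30.7 -14.9 -21"

```text
time_s: 18.48
ee_pos: [0.4908, -0.3294, 0.254]
eef_rot: [3.141, 0.0, 1.452]
force: [0.3, 0.2, -2.1]
grip_width: 0.0098
grip_force: 10.0
```

Request:
servo_tool --pt "0.95 0 0 -0.2 0" --pt "0.95 0 0 -0.4 0" --pt "0.95 0 0 -0.5 0" --pt "0.95 0 0 -0.5 0" --pt "0.95 0 0 -0.5 0"

```text
time_s: 19.1
ee_pos: [0.4908, -0.3293, 0.2495]
eef_rot: [3.141, 0.0, 1.452]
force: [-2.8, 3.6, 6.6]
grip_width: 0.0098
grip_force: 10.0
```

Request:
servo_tool --pt "0.8 0 0 0 0" --pt "0.7 0 0 0 0" --pt "0.65 0 0 0 0" --pt "0.65 0 0 0 0" --pt "0.65 0 0 2 0" --pt "0.65 0 0 5 0" --pt "0.65 0 0 10 0" --pt "0.65 0 0 14 0" --pt "0.65 -4 -6 18 0" --pt "0.65 -8 -12 18 0" --pt "0.65 -8 -12 18 0" --pt "0.65 -8 -12 18 0"

```text
time_s: 20.6
ee_pos: [0.4096, -0.4507, 0.4286]
eef_rot: [3.142, 0.0, 1.45]
force: [-0.7, 1.1, 0.3]
grip_width: 0.033
grip_force: 0.0
```

```bash
python3 - <<'E'
from station import ctrl
from h import *
import cv2,pickle
o=ctrl.get_obs();t=ctrl.camera('top')
print(o['ee_pos'],o['force'],o['grip_width'])
# bin: whitish blob in tray region vs upright-tab prediction
im=t['image'];uv=proj(t,[.491,-.329,.04])[0].round().astype(int);u,v=uv
r=im[v-30:v+30,u-30:u+30].astype(int);m=((r.max(2)-r.min(2)<45)&(r.mean(2)>100)).astype(np.uint8)
n,l,st,ce=cv2.connectedComponentsWithStats(m);i=1+st[1:,4].argmax()
print(st[i],onplane(t,ce[i]+uv-30,.03)); print(cv2.minAreaRect(np.argwhere(l==i)[:,::-1].astype(np.float32)))
k=[np.array([sx*.04,sy*.025,z]) for z in(.004,.04) for sx in(1,-1) for sy in(1,-1)]
print(np.round(proj(t,np.array(k)@R.from_euler('z',-.12).as_matrix().T+[.491,-.329,0])-uv+30))
print('\n'.join(''.join('#' if x else '.' for x in q) for q in m[::2]))
E
```

```text
[ 0.40963131 -0.45067886  0.42861029] [-0.67816619  1.06254435  0.33170452] 0.03304087313903224
[ 23  42  37  18 278] [ 0.40716675 -0.36891085  0.03      ]
((41.0, 50.5), (17.0, 36.0), 90.0)
[[18. 20.]
 [33. 20.]
 [20. 44.]
 [35. 44.]
 [22. 18.]
 [37. 18.]
 [23. 42.]
 [39. 42.]]
########################....................................
######################......................................
####################........................................
###################...............####......................
######......................................................
######......................................................
######......................................................
######......................................................
#######.....................................................
######......................................................
###.........................................................
.....................................#......................
.......................##......#............................
...........................
[... 309 characters left out ...]
.............................
........................#...................................
........................##..................................
............................##........#..............#.....#
.....................................................#######
.....................................................#######
.....................................................#######
......................................................######
.....................................................#######
...................................##...####################
..........................##################################
.......................#####################################
```

```bash
python3 - <<'E'
from station import ctrl
from h import *
import cv2
t=ctrl.camera('top');im=t['image'];uv=proj(t,[.491,-.329,.04])[0].round().astype(int);u,v=uv
r=cv2.GaussianBlur(im,(3,3),0)[v-24:v+24,u-24:u+24].astype(int);s=(r.max(2)-r.min(2))/r.max(2)
print('\n'.join(''.join('%d'%min(9,x*10) for x in q) for q in s[::2]))
E
```

```text
000000000000000000000000000000000000000000000000
000001111112222211111222222222344444444432100000
002444444445555445555555555555555555555554200000
134555555555555555555555555555555555555554310000
134555555555555555555555555555555555555555310000
024555555555555555555555555555555555555555420000
024555555555554433333333333223334555555555420000
014555555555432111111111111111124555555555431000
013555555555431110000000000001123555555555542000
013455555555431111100000000000123555555555542000
013455555555531110000000000001123455555555543100
002455555555532111111111111111113455555555543100
001455555555542111111111111111112455555555554200
001355555555542111111111111111112455555555554200
001345555555543111111111111111112355555555554310
001245555555543111100011000000012355555555555310
000245555555543111100000000000012345555555555420
000135555555553111100000000000012355555555555420
000135555555554211111111111111122455555555555320
000134555555554433333333333444445555555555555431
000024555555555555555555555555555555555555555542
000024555555555555555555555555555555555555555542
000013555555555555555555555555555555555555555543
000013455555555555555555555555555555445554544432
```

```bash
python3 -c "
from station import ctrl
print(ctrl.hand_in())"
```

```text
the job is handed in; nothing more can be done
None
```

I turned the lid over the right-hand pocket, lifted the bushing bin out and stood it upright near the tray's centre, then handed in at about 21 s; the last top image fits an upright bin there, but no verdict was returned.

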